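# Unhook the weighed berry pail from the balance's safety hook

## Robot

A 6-joint arm with a two-finger parallel gripper is mounted at the origin on the work surface. World frame = base frame: x ahead of the robot, y to its left, z up, the work surface at z = 0. Lengths are in m, angles in rad, forces in N, time in s.
With the tool pointing down it reaches from about 0.225 to 0.875 m from the base axis. Payload 3.4 kg.
Tool frame: the origin (TCP) lies between the finger pads; the fingertips stand 19 mm ahead of it and the grasp point (between the pads) is the TCP; z points along the fingers, y is the line along which they close (so a half turn about z gives the same grasp; the last joint's range is limited). The gripper opens to 85 mm and grips with 20 to 120 N. Pads are 22 mm wide; open, the fingers measure 114 mm over their backs; the gripper's body (76 mm by 85 mm) begins 54 mm behind the grasp point. The pads swing forward as they close: fully open they stand 13 mm farther back than shut.
Start: joints at [1.198, 0.276, 1.505, -0, 1.361, -0.121], TCP at [0.143, 0.557, 0.25] pointing down, gripper open.
Joint ranges: [-2.89, 2.89], [-0.75, 2.08], [0.22, 2.7], [-1.18, 4.32], [0.11, 2.71], [-2.7, 2.7]. Speed limits (rad/s): [2.57, 2.57, 3.14, 3.14, 3.14, 3.14].

## Interface

Orientations are given as a unit quaternion [w, x, y, z].
In Python, from rig import get_state, imaging, ticket gives the robot as it stands. The module is installed in compiled form; this text tells all that it offers.
- The arm moves only by the shell command python3 -m inch 'ROWS' [FORCE]. ROWS is JSON, a list of rows, each an object with "claw": the opening, from -1 (shut) to 1 (fully open); "travel": the shift along the world's x, y, z in units of 200 mm (1.0 is 200 mm), a list of three; "turn": the turn about the world's z in units of 180 degrees (1.0 is 180 degrees). A call has 1 to 5 rows; each row is the pose to reach, as a shift and turn from the pose commanded when the call began, turning the shorter way round; what a row does not reach only later rows make up. A row lasts 1/10 s, in which the tool goes at most 50 mm and 8.59 degrees, less where a joint would pass 70% of its speed; a pose out of reach is approached as far as the arm can. A call with a number of a shift or a turn outside -1 to 1 is refused whole. A call with a gripper value outside its range is refused whole. The fingers move at their own pace and stop on an object; FORCE is the grip in N (left out, the last holds). Time passes only in rows, so rows that repeat a pose let the fingers close. It gives the time, the measured TCP pose, the force, the opening and the grip force at its end, in the units of the state.
- get_state(): the state, without advancing time (a new reading comes with each control period).
- imaging.get_image(name): name is "scene" or "top" or "wrist"; returns the picture (420x560x3 uint8, red, green, blue); there is no depth.
- imaging.camera_params(name): a dict with "camera_matrix" (3x3 intrinsics, pixels), "k1" (the pictures are not rectified: a ray, as slopes to the right and down, at radius r is drawn at 1 + k1 r^2 times it, then the intrinsics apply), "cam_to_world" (4x4, takes a point from camera to world coordinates); the wrist camera has in their place "T_tool_cam" (4x4, takes a point from camera to tool coordinates, whose origin is the TCP and whose axes are the flange's). Camera axes: x right, y down, z forward; pixel columns grow to the right and rows downward; lengths in m; the calibration is good to about 2 mm. A picture is of the moment at which its call begins: read the wrist's pose just before it. camera_params takes no time and is no camera call.
- ticket.sign_off(): hands the job in; it is judged then, once.
The state is a dict: "clock": time; "qpos": joint angles; "qd": joint speeds; "effort": joint torques, N m; "position": TCP position; "ee_rot": TCP orientation; "contact_force": force on the tool from outside, world axes, zero at the start; "moment": the same for the moment, N m; "width": finger opening in m; "gripper_force": force on a finger pad.
Only numpy, scipy, OpenCV 4.12 (cv2) and the standard library are available. Lean on these libraries where they do the work, as an engineer would, in place of code of your own. Each camera call takes 0.05 s, during which the arm holds its last target. There are 200 camera calls.

## Task

The small pail of berries has been weighed on the bench spring balance. Take it off the balance's safety hook by raising its bail at the hook's upturned tip so that the bail itself presses the sprung keeper open, and ease it out over the tip, never forcing the keeper or the hook nor touching the keeper with the gripper, so that the keeper shuts behind it. Keep the pail level enough not to spill, stand it gently upright on the floor of the empty tray, let go, and leave the other things on the bench where they are.

Things in the scene. Friction and masses are not known exactly. Their poses are not given: they have to be found in the camera images.
- balance: bench spring balance, bolted down: a white square column (40 x 46 mm, 275 mm high) on a dark base plate 160 x 150 x 10 mm. Origin: centre of the underside of the base; z up. Hook and keeper sit on a carriage (front face 37 mm out from the origin) that floats on a spring: 6.5 mm per newton, sinking under load, rising as it is unloaded or pushed up, until it meets its top stop.
- keeper (a joint): the keeper, rad: a steel flap 16 mm wide, 4 mm thick, above the hook, hinged near the column (pin 95 mm behind the tip, 4 mm above it); its level underside rests on the tip, an upturned nose reaches 26 mm beyond. 0 = shut; swings only upward, stops hard at 0.145, about 14 mm above the tip. Sprung shut: raising it at the tip takes about 3 N at first, 5 N by the stop; nearer the hinge more.
- pail: round steel pail of berries hanging on the hook: 100 mm high, 120 mm across the rim, 98 mm across the foot, 0.18 to 0.45 kg, with a fixed (not swinging) stirrup bail of round rod 10 mm thick: two uprights and a straight level top bar along the pail's y, straight for 120 mm, its axis 175 mm above the foot. Origin: centre of the underside; z up. The bar can be gripped beside the hook.
- bail_mid (a point): middle of the bail's straight top bar, on the bar's axis; 175 mm above the pail's underside; y along the bar. At the start the bar lies on the level part of the hook, 22 to 44 mm behind the middle of the tip, below the keeper.
- tray: green open tray, 230 mm along its x, 210 mm along its y, 42 mm high, walls 6 mm thick, floor 6 mm or less, fixed. Origin: centre of its underside; z up
- punnet: bystander: clear berry punnet 110 x 85 x 50 mm, origin centre of underside
- check_weight: bystander: brass check weight with a knob, 38 mm across, 54 mm high, origin centre of underside
- tub: bystander: white lidded tub 110 mm across, 130 mm high, origin centre of underside
- below_tip (a point): the point on the bench straight below the hook's tip, 135 mm from the balance's origin along its -x, which is the way out; axes as balance. The hook is one round steel rod 12 mm thick, level from the carriage, then turned up into a flat-ended tip whose top stands 22 mm above the upper side of the level part, on which the bail rests. Its height changes with the carriage.

How it is judged:
On the way, in this order (a step that is already met when the one before it is completed fails the run):
1. the bail presses the keeper open (value of joint keeper above 0.06 rad and contact force between pail and keeper above 1 N), for 0.1 s.
2. the bail is out in front of the hook's tip and the keeper has shut behind it (x of bail_mid in the frame of below_tip below -0.015 m and value of joint keeper below 0.03 rad and contact force between pail and balance below 0.2 N), for 0.1 s.
At the end, for the whole second after the job is handed in: The pail stands upright (within 0.08 rad) and at rest on the tray's floor inside its walls (foot centre within 60 mm by 50 mm of the tray's centre along its x and y), the keeper is shut (under 0.03 rad) (x of pail in the frame of tray between -0.06 and 0.06 m and y of pail in the frame of tray between -0.05 and 0.05 m and z of pail in the frame of tray below 0.012 m and angle between pail's own z axis and vertical below 0.08 rad and linear speed of pail below 0.02 m/s and value of joint keeper below 0.03 rad); the robot touches nothing.
It fails at once if the bail forces the keeper (over 14 N on it) or the hook (over 20 N on the balance) (contact force between pail and keeper above 14 N or contact force between pail and balance above 20 N).
It fails at once if the gripper or arm touches the keeper (over 2 N) (contact force between any of the arm, the fingers and keeper above 2 N).
It fails at once if the pail is tipped so far that berries spill (over 0.5 rad) (angle between pail's own z axis and vertical above 0.5 rad).
It fails at once if the pail is set down hard (over 40 N on the tray) (contact force between pail and tray above 40 N).
It fails at once if the punnet, check weight or tub is moved (over 30 mm) (distance of any of punnet, check_weight, tub from where it was at the start of the episode above 0.03 m).
It also fails if it takes over 72 s, if anything falls off the work surface, if the arm or the gripper's body presses on something with over 40 N, if the wrist force passes 120 N, or if a joint passes its speed limit or range.

## Working session

There is one attempt and no reset: what is moved stays moved. The work goes in short steps, Python scripts to look and compute and a shell command to move; the robot and the scene stay as the last step left them, time stands still between calls to the robot, and variables do not carry over. Pictures are saved under pics/ and viewed, at most 10 in all, crops included, and the job is handed in when it is done.

```bash
mkdir -p pics; cat > h.py <<'E'
import numpy as np, cv2
from rig import get_state, imaging, ticket
from scipy.spatial.transform import Rotation as R
def cam(n):
    p=imaging.camera_params(n); K=np.array(p["camera_matrix"]); k1=p["k1"]
    if n=="wrist":
        s=get_state(); q=s["ee_rot"]; T=np.eye(4); T[:3,:3]=R.from_quat([q[1],q[2],q[3],q[0]]).as_matrix(); T[:3,3]=s["position"]
        T=T@np.array(p["T_tool_cam"])
    else: T=np.array(p["cam_to_world"])
    return K,k1,T
def shot(n,f):
    im=imaging.get_image(n); cv2.imwrite(f"pics/{f}.png",im[:,:,::-1]); return im
def ray(c,uv):
    K,k1,T=c; d=np.linalg.inv(K)@[uv[0],uv[1],1.]; x=d[:2].copy(); r0=x.copy()
    for _ in range(20): x=r0/(1+k1*(x@x))
    return T[:3,3],T[:3,:3]@np.array([x[0],x[1],1.])
def onz(c,uv,z):
    o,d=ray(c,uv); return o+d*(z-o[2])/d[2]
def tri(c1,u1,c2,u2):
    o1,d1=ray(c1,u1); o2,d2=ray(c2,u2)
    A=np.c_[d1,-d2]; t=np.linalg.lstsq(A,o2-o1,rcond=None)[0]
    a,b=o1+t[0]*d1,o2+t[1]*d2; return (a+b)/2,np.linalg.norm(a-b)
def proj(c,P):
    K,k1,T=c; p=T[:3,:3].T@(np.array(P)-T[:3,3]); x=p[:2]/p[2]; x=x*(1+k1*(x@x)); return (K@[x[0],x[1],1])[:2]
E
python3 - <<'E'
from h import *
for n in("scene","top"): shot(n,n+"0"); c=cam(n); print(n,c[2].round(3).tolist(),c[0][0,0],c[1])
print(get_state())
E
```

```text
scene [[-1.0, -0.004, 0.014, 0.586], [-0.012, 0.783, -0.622, 0.732], [-0.009, -0.622, -0.783, 1.126], [0.0, 0.0, 0.0, 1.0]] 533.8234518422075 0.05454326669761101
top [[0.008, -0.996, 0.086, 0.534], [-1.0, -0.007, 0.009, -0.028], [-0.009, -0.086, -0.996, 0.96], [0.0, 0.0, 0.0, 1.0]] 446.1251805736202 -0.11968502538376337
{'clock': 0.1, 'qpos': array([ 1.19799418e+00,  2.76541501e-01,  1.50601675e+00,  3.20276090e-06,
        1.36074795e+00, -1.21006557e-01]), 'qd': array([ 0.00110339, -0.00093033, -0.00222955,  0.00045158, -0.00190292,
        0.00047934]), 'effort': array([ 4.36931014e-04, -4.17696762e+01, -2.46406513e+01, -1.54040977e-04,
        6.00264233e-03, -6.41876142e-06]), 'position': array([0.14309666, 0.55643528, 0.24951659]), 'ee_rot': array([-2.10916300e-04,  1.25565762e-01,  9.92084929e-01, -8.30406239e-04]), 'contact_force': array([-0.16016964, -0.21155008,  0.19796721]), 'moment': array([-0.01584058,  0.01837819, -0.01835262]), 'gripper_force': 0.0, 'width': 0.08535157748088468}
```

View pics/scene0.png

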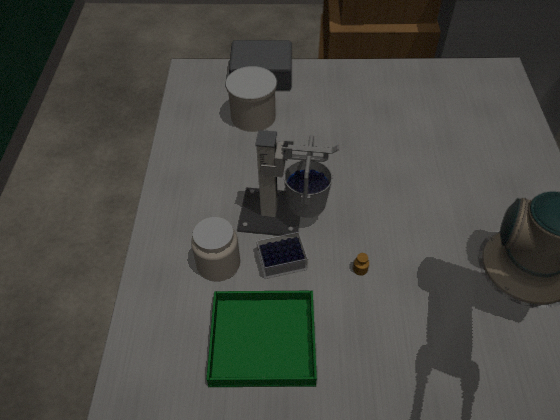

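View pics/top0.png

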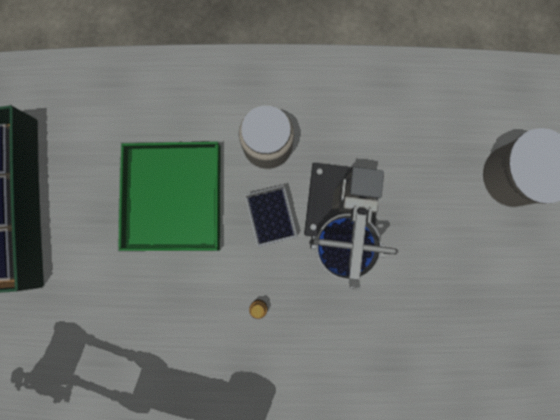

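The scene picture shows the balance column top at about (267,140), with the keeper running right to (338,149). The tray is green at around (262,338). In the top picture the bar runs from (312,240) to (395,250) and the keeper from (362,205) to (355,283), so the way out is roughly world -x. I'll zoom in on both.

```bash
python3 - <<'E'
from h import *
a=cv2.imread("pics/scene0.png")[120:220,230:350]; b=cv2.imread("pics/top0.png")[155:295,290:410]
a=cv2.resize(a,None,fx=5,fy=5,interpolation=cv2.INTER_CUBIC); cv2.imwrite("pics/cs.png",cv2.convertScaleAbs(a,alpha=1.6))
b=cv2.resize(b,None,fx=4.2,fy=4.2,interpolation=cv2.INTER_CUBIC); cv2.imwrite("pics/ct.png",cv2.convertScaleAbs(b,alpha=1.5))
im=cv2.imread("pics/top0.png"); c=cam("top")
hsv=cv2.cvtColor(im,cv2.COLOR_BGR2HSV)
m=cv2.inRange(hsv,(50,120,60),(75,255,255)); n,l,st,ce=cv2.connectedComponentsWithStats(m); i=1+st[1:,4].argmax()
pts=cv2.findContours((l==i).astype(np.uint8),0,2)[0][0]; P=np.array([onz(c,p[0].astype(float),0.042)[:2] for p in pts],np.float32)
print("tray",cv2.minAreaRect(P))
print("punnet",onz(c,(272,215),.05),"tub",onz(c,(266,130),.13),"weight",onz(c,(258,308),.054))
E
```

```text
tray ((0.6435222029685974, 0.2054339349269867), (0.22484998404979706, 0.20795254409313202), 0.7317159175872803)
punnet [ 0.60279792 -0.01213697  0.05      ] tub [ 7.59000469e-01 -7.07101474e-04  1.30000000e-01] weight [0.41455509 0.01446979 0.054     ]
```

View pics/cs.png

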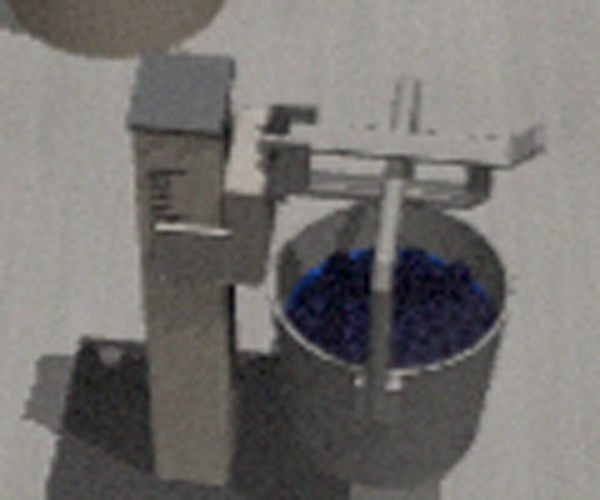

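View pics/ct.png

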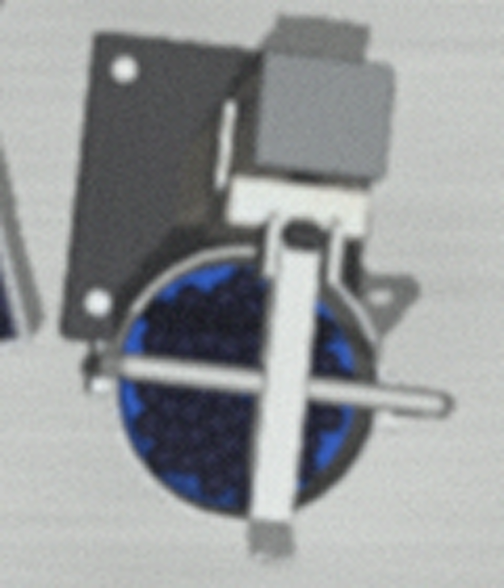

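Zoom: in the scene crop the bar runs from (408,80) to (383,285), with the hook below the keeper and the tip at about (478,180). In the top crop the bar runs from (100,365) to (450,405). The column's top corners are (262,50), (395,62), (385,182) and (255,172).

```bash
python3 - <<'E'
from h import *
s=cam("scene"); t=cam("top")
S=lambda u,v:np.array((230+u/5-.4,120+v/5-.4)); T=lambda u,v:np.array((290+u/4.2-.4,155+v/4.2-.4))
n,_=a=tri(s,S(383,285),t,T(100,365)); print("bar near",a)
f,_=a=tri(s,S(408,80),t,T(450,405)); print("bar far",a)
print("nose",tri(s,S(545,130),t,T(271,555)))
C=[onz(t,T(*p),.275)[:2] for p in((262,50),(395,62),(385,182),(255,172))]; print("col",np.round(C,4).tolist(),np.mean(C,0))
d=(C[2]+C[3]-C[0]-C[1])/2; print("yaw out from col",np.degrees(np.arctan2(d[1],d[0])))
print("col scene",[onz(s,S(*p),.275)[:2].round(4) for p in((145,52),(236,55),(232,135),(130,128))])
B=[onz(t,T(*p),.01)[:2] for p in((95,32),(60,335))]; print("base left edge",B, np.degrees(np.arctan2(*(B[1]-B[0])[::-1])))
for z in(.2,.215,.23,.245): print(z,"keeper bar crossing",onz(t,T(285,385),z),"bar n/f",onz(t,T(100,365),z)[:2],onz(t,T(450,405),z)[:2], "scene far",onz(s,S(408,80),z)[:2])
E
```

```text
bar near (array([ 0.54617828, -0.08314603,  0.23045612]), np.float64(0.0002484542367962235))
bar far (array([ 0.53133018, -0.22153678,  0.22585713]), np.float64(0.00012543551690906372))
nose (array([ 0.47448765, -0.14317368,  0.26897958]), np.float64(0.0036786287876461863))
col [[0.6625, -0.14], [0.6585, -0.1898], [0.6136, -0.1853], [0.6169, -0.137]] [ 0.63787515 -0.16303288]
yaw out from col 175.23236131242277
col scene [array([ 0.6558, -0.1878]), array([ 0.6136, -0.1859]), array([ 0.6145, -0.1336]), array([ 0.6608, -0.1379])]
base left edge [array([ 0.72072261, -0.09739561]), array([ 0.56495679, -0.07963895])] 173.49659270669702
0.2 keeper bar crossing [ 0.53908299 -0.160666    0.2       ] bar n/f [ 0.54679974 -0.08547434] [ 0.53115776 -0.22836335] scene far [ 0.52981585 -0.24895104]
0.215 keeper bar crossing [ 0.53899028 -0.15803951  0.215     ] bar n/f [ 0.54655469 -0.0843322 ] [ 0.5312215  -0.22440045] scene far [ 0.53073058 -0.23305088]
0.23 keeper bar crossing [ 0.53889757 -0.15541302  0.23      ] bar n/f [ 0.54630964 -0.08319006] [ 0.53128523 -0.22043756] scene far [ 0.53164532 -0.21715072]
0.245 keeper bar crossing [ 0.53880485 -0.15278653  0.245     ] bar n/f [ 0.5460646  -0.08204792] [ 0.53134897 -0.21647467] scene far [ 0.53256005 -0.20125055]
```

```bash
python3 -m inch '[{"claw":0.3,"travel":[0.5,-0.83,0.3],"turn":-0.114},{"claw":0.3,"travel":[0.5,-0.83,0.3],"turn":-0.114},{"claw":0.3,"travel":[0.5,-0.83,0.3],"turn":-0.114},{"claw":0.3,"travel":[0.5,-0.83,0.3],"turn":-0.114},{"claw":0.3,"travel":[0.5,-0.83,0.3],"turn":-0.114}]' 100
python3 -m inch '[{"claw":0.3,"travel":[0.5,-0.83,0.3],"turn":-0.114},{"claw":0.3,"travel":[0.5,-0.83,0.3],"turn":-0.114},{"claw":0.3,"travel":[0.5,-0.83,0.3],"turn":-0.114},{"claw":0.3,"travel":[0.5,-0.83,0.3],"turn":-0.114},{"claw":0.3,"travel":[0.5,-0.83,0.3],"turn":-0.114}]'
python3 -m inch '[{"claw":0.3,"travel":[0.5,-0.83,0],"turn":-0.114},{"claw":0.3,"travel":[0.5,-0.83,0],"turn":-0.114},{"claw":0.3,"travel":[0.5,-0.83,0],"turn":-0.114},{"claw":0.3,"travel":[0.5,-0.83,0],"turn":-0.114},{"claw":0.3,"travel":[0.5,-0.83,0],"turn":-0.114}]'
python3 -m inch '[{"claw":0.3,"travel":[0.5,-0.83,0],"turn":-0.111},{"claw":0.3,"travel":[0.5,-0.83,0],"turn":-0.111},{"claw":0.3,"travel":[0.5,-0.83,0],"turn":-0.111},{"claw":0.3,"travel":[0.5,-0.83,0],"turn":-0.111},{"claw":0.3,"travel":[0.5,-0.83,0],"turn":-0.111}]'
python3 - <<'E'
from h import *
c=cam("wrist"); im=shot("wrist","w1"); s=get_state(); print(s["position"],R.from_quat(np.roll(s["ee_rot"],-1)).as_matrix()[:,1],s["qpos"])
for P in ((.5462,-.0831,.230),(.5313,-.2215,.226),(.5388,-.152,.228),(.5436,-.107,.228)): print(proj(c,P))
E
```

```text
clock: 0.6
position: [0.2458, 0.3874, 0.3121]
ee_rot: [0.002, 0.303, 0.953, 0.001]
contact_force: [-0.1, 0.4, 1.0]
width: 0.0555
gripper_force: 0.0
clock: 1.1
position: [0.3465, 0.2215, 0.3717]
ee_rot: [0.002, 0.469, 0.883, 0.0]
contact_force: [-0.5, 0.2, -0.6]
width: 0.0551
gripper_force: 0.0
clock: 1.6
position: [0.4458, 0.0558, 0.3689]
ee_rot: [0.0, 0.618, 0.786, -0.001]
contact_force: [0.2, 0.3, -0.5]
width: 0.0557
gripper_force: 0.0
clock: 2.1
position: [0.546, -0.1097, 0.3679]
ee_rot: [-0.0, 0.744, 0.668, -0.001]
contact_force: [0.0, 0.1, -0.6]
width: 0.0557
gripper_force: 0.0
[ 0.54440336 -0.10722359  0.36831397] [ 0.99442241 -0.10542801 -0.00300127] [-3.20455894e-01  2.04741991e-01  1.31666225e+00  9.32176727e-04
  1.62346339e+00 -2.14781155e-01]
[278.10541544 175.77862704]
[278.40269051 310.93068694]
[278.28389429 248.93600952]
[278.13943008 202.20067436]
```

View pics/w1.png

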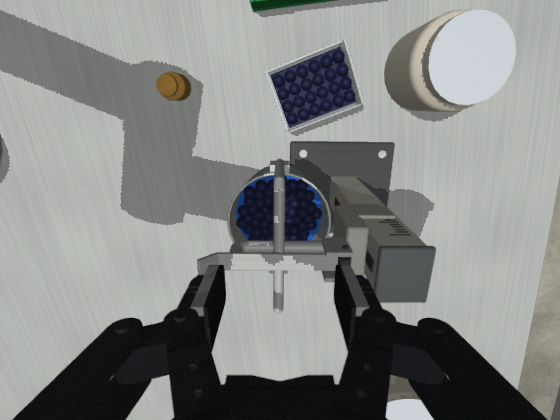

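The wrist view shows the bar running vertically at column 279, from row 162 to row 308. It is centred between the fingers, and the keeper crosses at row ~262, clear of the grasp point at row ~202. Descending.

```bash
python3 - <<'E'
from h import *
c=cam("wrist")
for p in((279,262),(205,262),(345,262)): print(onz(c,p,.249))
print(onz(c,(279,162),.228),onz(c,(278,310),.228))
E
python3 -m inch '[{"claw":0.3,"travel":[0,0,-0.2],"turn":0},{"claw":0.3,"travel":[0,0,-0.4],"turn":0},{"claw":0.3,"travel":[0,0,-0.55],"turn":0},{"claw":0.3,"travel":[0,0,-0.65],"turn":0},{"claw":0.3,"travel":[0,0,-0.7],"turn":0}]'
python3 - <<'E'
from h import *
c=cam("wrist"); shot("wrist","w2");print(get_state()["position"])
for P in ((.5462,-.0831,.230),(.5313,-.2215,.226)): print(proj(c,P))
E
```

```text
[ 0.53751435 -0.1517735   0.249     ]
[ 0.47363667 -0.14510915  0.249     ]
[ 0.59438587 -0.15783446  0.249     ]
[ 0.54629857 -0.06910993  0.228     ] [ 0.52954148 -0.21616765  0.228     ]
clock: 2.65
position: [0.5415, -0.104, 0.2282]
ee_rot: [-0.002, 0.742, 0.67, -0.001]
contact_force: [-0.6, 0.3, -0.6]
width: 0.0553
gripper_force: 0.0
[ 0.54146965 -0.10432965  0.22765999]
[288.8328163  257.97147846]
[285.12971665 463.30705366]
```

View pics/w2.png

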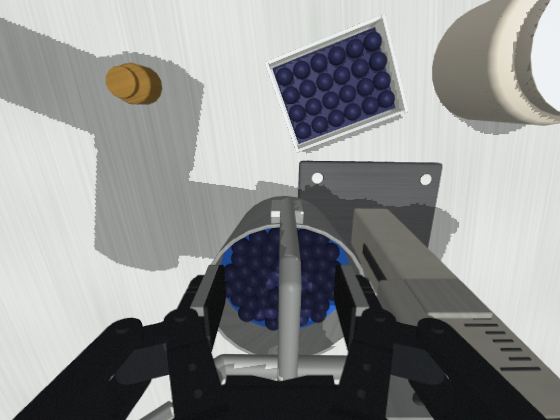

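The bar lies between the pads at column 289, about 3 mm to the +x side. I'll centre on it and close.

```bash
python3 -m inch '[{"claw":0.3,"travel":[0.015,0,0],"turn":0},{"claw":0.3,"travel":[0.015,0,0],"turn":0},{"claw":-0.3,"travel":[0.015,0,0],"turn":0},{"claw":-0.6,"travel":[0.015,0,0],"turn":0},{"claw":-1,"travel":[0.015,0,0],"turn":0}]' 100
python3 -m inch '[{"claw":-1,"travel":[0,0,0],"turn":0},{"claw":-1,"travel":[0,0,0],"turn":0},{"claw":-1,"travel":[0,0,0],"turn":0},{"claw":-1,"travel":[0,0,0],"turn":0}]'
python3 -c "
from h import *
s=get_state();print(s['position'],s['contact_force'],s['moment'],s['width'])"
```

```text
clock: 3.2
position: [0.5465, -0.1072, 0.2309]
ee_rot: [0.0, 0.743, 0.669, 0.0]
contact_force: [-0.1, -0.2, 0.1]
width: 0.0122
gripper_force: 0.0
clock: 3.6
position: [0.5467, -0.1073, 0.2305]
ee_rot: [0.0, 0.743, 0.669, 0.0]
contact_force: [1.5, -0.1, -0.3]
width: 0.0074
gripper_force: 97.6
[ 0.54667415 -0.10726643  0.23046469] [ 1.53082004 -0.14676281 -0.2930801 ] [-0.07056969 -0.28250749  0.10907685] 0.007379113877716926
```

```bash
for i in 1 2 3; do python3 -m inch '[{"claw":-1,"travel":[0,0,0.01],"turn":0},{"claw":-1,"travel":[0,0,0.02],"turn":0},{"claw":-1,"travel":[0,0,0.02],"turn":0},{"claw":-1,"travel":[0,0,0.02],"turn":0}]' | egrep 'pos|contact'; done
```

```text
position: [0.5465, -0.1072, 0.2345]
contact_force: [2.2, -0.5, 0.2]
position: [0.5461, -0.1071, 0.2383]
contact_force: [2.0, -0.9, -0.3]
position: [0.546, -0.107, 0.2423]
contact_force: [0.1, -0.9, -2.1]
```

```bash
for i in 1 2 3; do python3 -m inch '[{"claw":-1,"travel":[0,0,0.01],"turn":0},{"claw":-1,"travel":[0,0,0.015],"turn":0},{"claw":-1,"travel":[0,0,0.015],"turn":0},{"claw":-1,"travel":[0,0,0.015],"turn":0}]' | egrep 'pos|contact'; done
```

```text
position: [0.546, -0.107, 0.2452]
contact_force: [0.2, -0.4, -2.1]
position: [0.5461, -0.107, 0.2483]
contact_force: [-0.9, -0.1, -2.9]
position: [0.5463, -0.1071, 0.2514]
contact_force: [-0.1, -0.2, -3.2]
```

```bash
for i in 1 2 3; do python3 -m inch '[{"claw":-1,"travel":[0,0,0.01],"turn":0},{"claw":-1,"travel":[0,0,0.015],"turn":0},{"claw":-1,"travel":[0,0,0.015],"turn":0},{"claw":-1,"travel":[0,0,0.015],"turn":0}]' | egrep 'pos|contact'; done
python3 - <<'E'
from h import *
a=cv2.imread  # noqa
for n in("scene","top"): shot(n,n+"1")
a=cv2.resize(cv2.imread("pics/scene1.png")[110:210,230:350],None,fx=3.3,fy=4.2,interpolation=2); b=cv2.resize(cv2.imread("pics/top1.png")[180:300,290:410],None,fx=3.3,fy=3.5,interpolation=2)
cv2.imwrite("pics/m1.png",cv2.convertScaleAbs(np.hstack([a,b]),alpha=1.5))
E
```

```text
position: [0.5464, -0.1071, 0.2544]
contact_force: [0.5, -0.2, -2.8]
position: [0.5463, -0.1071, 0.2573]
contact_force: [-0.2, -0.1, -3.0]
position: [0.5463, -0.1071, 0.2604]
contact_force: [-0.2, 0.1, -3.7]
```

View pics/m1.png

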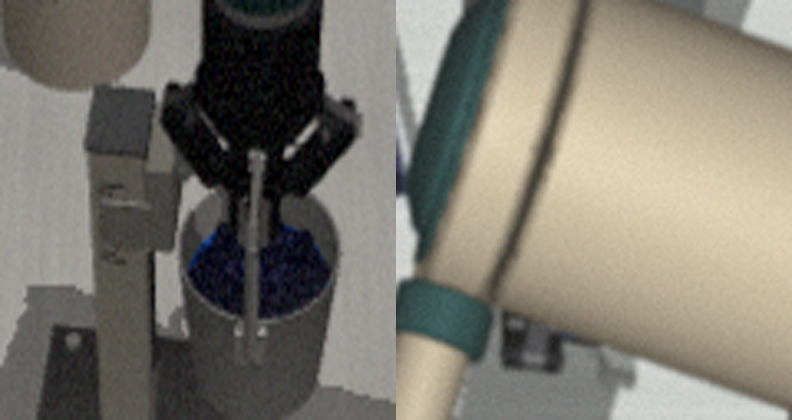

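The hand now hides the hook from both fixed cameras. The force readings show the weight (~3.0 N) fully off the hook at z≈0.251, so the free gap is about 0.251–0.263. I'll go to mid-gap and move out towards the tip, feeling for contact.

```bash
python3 -m inch '[{"claw":-1,"travel":[0,0,-0.01],"turn":0},{"claw":-1,"travel":[0,0,-0.02],"turn":0},{"claw":-1,"travel":[-0.03,0.003,-0.02],"turn":0},{"claw":-1,"travel":[-0.06,0.006,-0.02],"turn":0},{"claw":-1,"travel":[-0.06,0.006,-0.02],"turn":0}]'| egrep 'pos|contact'
for i in 1 2; do python3 -m inch '[{"claw":-1,"travel":[-0.01,0.001,0],"turn":0},{"claw":-1,"travel":[-0.02,0.002,0],"turn":0},{"claw":-1,"travel":[-0.02,0.002,0],"turn":0},{"claw":-1,"travel":[-0.02,0.002,0],"turn":0}]' | egrep 'pos|contact'; done
```

```text
position: [0.5328, -0.1056, 0.2563]
contact_force: [-0.1, -0.2, -3.2]
position: [0.5303, -0.1055, 0.2564]
contact_force: [-1.1, -0.4, -3.6]
position: [0.5261, -0.1051, 0.2563]
contact_force: [0.5, 0.1, -2.9]
```

```bash
for i in 1 2 3 4; do python3 -m inch '[{"claw":-1,"travel":[-0.005,0.0005,0],"turn":0},{"claw":-1,"travel":[-0.0075,0.0008,0],"turn":0},{"claw":-1,"travel":[-0.0075,0.0008,0],"turn":0}]' | egrep 'pos|contact'; done
```

```text
position: [0.5247, -0.1049, 0.2563]
contact_force: [0.1, 0.4, -3.4]
position: [0.5231, -0.1048, 0.2563]
contact_force: [-0.1, 0.8, -3.3]
position: [0.5217, -0.1046, 0.2563]
contact_force: [-0.5, 0.3, -3.0]
position: [0.5201, -0.1044, 0.2563]
contact_force: [0.4, 0.2, -4.1]
```

```bash
for i in 1 2 3 4; do python3 -m inch '[{"claw":-1,"travel":[-0.0025,0.0003,0],"turn":0},{"claw":-1,"travel":[-0.005,0.0005,0],"turn":0},{"claw":-1,"travel":[-0.005,0.0005,0],"turn":0}]' | egrep 'pos|contact'; done
```

```text
position: [0.5192, -0.1043, 0.2563]
contact_force: [1.1, 0.2, -3.9]
position: [0.5182, -0.1042, 0.2563]
contact_force: [0.5, 0.2, -3.7]
position: [0.5172, -0.1041, 0.2564]
contact_force: [-0.4, 0.1, -3.5]
position: [0.5167, -0.1041, 0.2565]
contact_force: [1.6, -0.7, -4.3]
```

```bash
for i in 1 2; do python3 -m inch '[{"claw":-1,"travel":[-0.0025,0.0003,0],"turn":0},{"claw":-1,"travel":[-0.005,0.0005,0],"turn":0},{"claw":-1,"travel":[-0.005,0.0005,0],"turn":0}]' | egrep 'pos|contact'; done
```

```text
position: [0.5163, -0.1042, 0.2567]
contact_force: [4.5, -1.0, -4.8]
position: [0.5159, -0.1043, 0.2569]
contact_force: [7.6, -0.0, -2.6]
```

```bash
python3 -m inch '[{"claw":-1,"travel":[0.0175,-0.002,0],"turn":0},{"claw":-1,"travel":[0.0175,-0.002,0],"turn":0},{"claw":-1,"travel":[0.0175,-0.002,0.01],"turn":0},{"claw":-1,"travel":[0.0175,-0.002,0.01],"turn":0},{"claw":-1,"travel":[0.0175,-0.002,0.01],"turn":0}]'| egrep 'pos|contact'
for i in 1 2 3 4; do python3 -m inch '[{"claw":-1,"travel":[0,0,0.005],"turn":0},{"claw":-1,"travel":[0,0,0.01],"turn":0},{"claw":-1,"travel":[0,0,0.01],"turn":0},{"claw":-1,"travel":[0,0,0.01],"turn":0}]' | egrep 'pos|contact'; done
```

```text
position: [0.5171, -0.1041, 0.2581]
contact_force: [0.0, 0.1, -3.8]
position: [0.5177, -0.1043, 0.2604]
contact_force: [-1.0, 0.4, -4.5]
position: [0.5178, -0.1043, 0.2624]
contact_force: [-0.4, -0.2, -3.5]
position: [0.5178, -0.1043, 0.2644]
contact_force: [-0.4, -0.6, -4.2]
position: [0.5178, -0.1043, 0.2664]
contact_force: [0.7, 0.1, -4.2]
```

```bash
for i in 1 2 3 4; do python3 -m inch '[{"claw":-1,"travel":[0,0,0.005],"turn":0},{"claw":-1,"travel":[0,0,0.01],"turn":0},{"claw":-1,"travel":[0,0,0.01],"turn":0},{"claw":-1,"travel":[0,0,0.01],"turn":0}]' | egrep 'pos|contact'; done
```

```text
position: [0.5178, -0.1043, 0.2684]
contact_force: [0.3, -0.0, -3.7]
position: [0.5178, -0.1043, 0.2704]
contact_force: [0.4, -0.5, -4.4]
position: [0.5178, -0.1043, 0.2724]
contact_force: [0.6, 0.3, -4.8]
position: [0.5178, -0.1043, 0.2743]
contact_force: [0.4, -0.5, -4.4]
```

```bash
for i in 1 2 3 4; do python3 -m inch '[{"claw":-1,"travel":[0,0,0.005],"turn":0},{"claw":-1,"travel":[0,0,0.01],"turn":0},{"claw":-1,"travel":[0,0,0.01],"turn":0},{"claw":-1,"travel":[0,0,0.01],"turn":0}]' | egrep 'pos|contact'; done
```

```text
position: [0.5178, -0.1042, 0.2764]
contact_force: [-0.1, 0.5, -4.1]
position: [0.5178, -0.1042, 0.2783]
contact_force: [1.0, -0.0, -5.4]
position: [0.5177, -0.1042, 0.2801]
contact_force: [0.2, -0.5, -7.8]
position: [0.5177, -0.1042, 0.2823]
contact_force: [1.5, -0.9, -7.3]
```

```bash
for i in 1 2 3; do python3 -m inch '[{"claw":-1,"travel":[0,0,0.005],"turn":0},{"claw":-1,"travel":[0,0,0.01],"turn":0},{"claw":-1,"travel":[0,0,0.01],"turn":0},{"claw":-1,"travel":[0,0,0.01],"turn":0}]' | egrep 'pos|contact'; done
for i in 1 2 ; do python3 -m inch '[{"claw":-1,"travel":[0,0,0.0025],"turn":0},{"claw":-1,"travel":[0,0,0.0025],"turn":0},{"claw":-1,"travel":[0,0,0.0025],"turn":0},{"claw":-1,"travel":[0,0,0.0025],"turn":0}]' | egrep 'pos|contact'; done
```

```text
position: [0.5177, -0.1042, 0.2843]
contact_force: [-0.1, -0.3, -7.7]
position: [0.5177, -0.1042, 0.2863]
contact_force: [0.1, 0.6, -8.8]
position: [0.5178, -0.1042, 0.2883]
contact_force: [0.7, 0.5, -9.1]
position: [0.5178, -0.1042, 0.2888]
contact_force: [0.2, -0.1, -9.4]
position: [0.5178, -0.1043, 0.2893]
contact_force: [0.9, -0.6, -8.3]
```

```bash
python3 -m inch '[{"claw":-1,"travel":[0,0,0.003],"turn":0},{"claw":-1,"travel":[0,0,0.003],"turn":0},{"claw":-1,"travel":[0,0,0.003],"turn":0},{"claw":-1,"travel":[0,0,0.003],"turn":0}]' | egrep 'pos|contact'
for i in 1 2 3; do python3 -m inch '[{"claw":-1,"travel":[-0.0025,0.0003,0],"turn":0},{"claw":-1,"travel":[-0.005,0.0005,0],"turn":0},{"claw":-1,"travel":[-0.005,0.0005,0],"turn":0}]' | egrep 'pos|contact'; done
```

```text
position: [0.5178, -0.1042, 0.2899]
contact_force: [0.3, -0.5, -8.7]
position: [0.5172, -0.1042, 0.2901]
contact_force: [3.2, -0.6, -10.1]
position: [0.5156, -0.1041, 0.29]
contact_force: [2.2, -0.4, -8.9]
position: [0.5146, -0.104, 0.29]
contact_force: [2.0, -0.0, -9.2]
```

```bash
for i in 1 2 3 4 5; do python3 -m inch '[{"claw":-1,"travel":[-0.005,0.0005,0],"turn":0},{"claw":-1,"travel":[-0.01,0.001,0],"turn":0},{"claw":-1,"travel":[-0.01,0.001,0],"turn":0}]' | egrep 'pos|contact'; done
```

```text
position: [0.5118, -0.1036, 0.2898]
contact_force: [0.1, 0.3, -9.4]
position: [0.5102, -0.1035, 0.2899]
contact_force: [-1.2, 0.1, -10.4]
position: [0.5085, -0.1033, 0.29]
contact_force: [-1.2, -0.5, -8.5]
position: [0.5065, -0.1031, 0.29]
contact_force: [-0.8, 0.3, -6.0]
position: [0.5045, -0.1029, 0.2899]
contact_force: [0.0, 0.6, -4.5]
```

```bash
python3 -m inch '[{"claw":-1,"travel":[0,0,0.005],"turn":0},{"claw":-1,"travel":[0,0,0.005],"turn":0},{"claw":-1,"travel":[0,0,0.005],"turn":0}]' | egrep 'pos|contact'
for i in 1 2 3; do python3 -m inch '[{"claw":-1,"travel":[-0.005,0.0005,0],"turn":0},{"claw":-1,"travel":[-0.01,0.001,0],"turn":0},{"claw":-1,"travel":[-0.01,0.001,0],"turn":0}]' | egrep 'pos|contact'; done
```

```text
position: [0.5047, -0.1029, 0.2909]
contact_force: [0.3, -0.7, -9.0]
position: [0.5034, -0.1029, 0.2912]
contact_force: [2.7, 0.7, -7.7]
position: [0.5006, -0.1026, 0.291]
contact_force: [2.3, -0.2, -7.8]
position: [0.4985, -0.1023, 0.291]
contact_force: [1.4, 0.5, -9.0]
```

```bash
for i in 1 2 3 4 5; do python3 -m inch '[{"claw":-1,"travel":[-0.005,0.0005,0],"turn":0},{"claw":-1,"travel":[-0.01,0.001,0],"turn":0},{"claw":-1,"travel":[-0.01,0.001,0],"turn":0}]' | egrep 'pos|contact'; done
```

```text
position: [0.4965, -0.1021, 0.291]
contact_force: [1.5, 0.5, -7.8]
position: [0.4941, -0.1019, 0.2908]
contact_force: [-0.2, -0.4, -6.5]
position: [0.492, -0.1016, 0.2908]
contact_force: [-0.7, -0.4, -5.8]
position: [0.4899, -0.1014, 0.2908]
contact_force: [-2.8, 0.5, -5.8]
position: [0.4885, -0.1012, 0.2909]
contact_force: [-3.2, -0.1, -7.2]
```

```bash
for i in 1 2 3 4; do python3 -m inch '[{"claw":-1,"travel":[-0.01,0.001,0],"turn":0},{"claw":-1,"travel":[-0.02,0.002,0],"turn":0},{"claw":-1,"travel":[-0.02,0.002,0],"turn":0}]' | egrep 'pos|contact'; done
```

```text
position: [0.4845, -0.101, 0.2911]
contact_force: [-2.0, -0.1, -6.8]
position: [0.4805, -0.1006, 0.2911]
contact_force: [-2.0, -0.6, -6.1]
position: [0.4768, -0.1003, 0.2914]
contact_force: [-1.3, -1.1, -5.4]
position: [0.4728, -0.0998, 0.2913]
contact_force: [0.5, -0.1, -3.6]
```

The bar is free past the nose. I'll continue out and carry the pail to the tray.

```bash
python3 -m inch '[{"claw":-1,"travel":[-0.05,0.005,0],"turn":0},{"claw":-1,"travel":[-0.125,0.012,0],"turn":0},{"claw":-1,"travel":[-0.225,0.022,0],"turn":0},{"claw":-1,"travel":[-0.325,0.032,0],"turn":0},{"claw":-1,"travel":[-0.4,0.04,0],"turn":0}]' | egrep 'pos|contact'
python3 -m inch '[{"claw":-1,"travel":[-0.06,0.006,0],"turn":0},{"claw":-1,"travel":[-0.1,0.01,0],"turn":0},{"claw":-1,"travel":[-0.1,0.01,0],"turn":0},{"claw":-1,"travel":[-0.1,0.01,0],"turn":0},{"claw":-1,"travel":[-0.1,0.01,0],"turn":0}]'
python3 -c "
from h import *
shot('scene','s2');shot('wrist','w3')
cv2.imwrite('pics/m2.png',cv2.resize(np.hstack([cv2.imread('pics/s2.png'),cv2.imread('pics/w3.png')]),(800,300)))"
```

```text
position: [0.3902, -0.0912, 0.2909]
contact_force: [-1.2, -0.0, -2.8]
clock: 26.6
position: [0.3736, -0.09, 0.291]
ee_rot: [0.0, 0.743, 0.669, 0.0]
contact_force: [-0.7, -0.2, -4.2]
width: 0.0068
gripper_force: 102.7
```

View pics/m2.png

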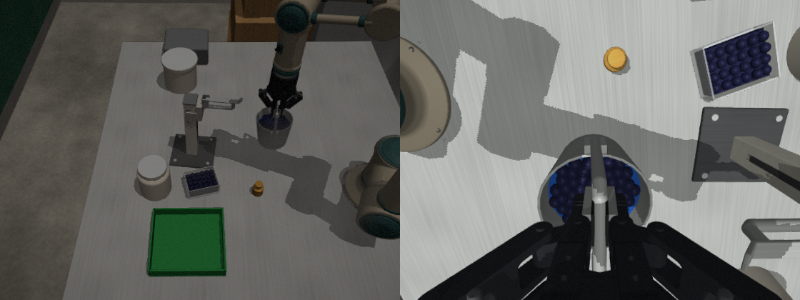

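The pail hangs free and level in the gripper, and the hook and keeper look shut (scene half of the picture, about (220,101)). Carrying on over the check weight and punnet gap to the tray.

```bash
python3 -m inch '[{"claw":-1,"travel":[0.03,0.04,0],"turn":0},{"claw":-1,"travel":[0.08,0.1,0],"turn":0},{"claw":-1,"travel":[0.15,0.19,0],"turn":0},{"claw":-1,"travel":[0.23,0.29,0],"turn":0},{"claw":-1,"travel":[0.31,0.39,0],"turn":0}]' | egrep 'pos|contact'
python3 -m inch '[{"claw":-1,"travel":[0.08,0.1,0],"turn":0},{"claw":-1,"travel":[0.16,0.2,0],"turn":0},{"claw":-1,"travel":[0.24,0.3,0],"turn":0},{"claw":-1,"travel":[0.32,0.4,0],"turn":0},{"claw":-1,"travel":[0.4,0.5,0],"turn":0}]' | egrep 'pos|contact'
python3 -m inch '[{"claw":-1,"travel":[0.08,0.1,0],"turn":0},{"claw":-1,"travel":[0.16,0.2,0],"turn":0},{"claw":-1,"travel":[0.24,0.3,0],"turn":0},{"claw":-1,"travel":[0.31,0.39,0],"turn":0},{"claw":-1,"travel":[0.37,0.46,0],"turn":0}]' | egrep 'pos|contact'
python3 -m inch '[{"claw":-1,"travel":[0.05,0.06,0],"turn":0},{"claw":-1,"travel":[0.1,0.13,0],"turn":0},{"claw":-1,"travel":[0.15,0.19,0],"turn":0},{"claw":-1,"travel":[0.19,0.24,0],"turn":0},{"claw":-1,"travel":[0.21,0.26,0],"turn":0}]' | egrep 'pos|contact'
python3 -m inch '[{"claw":-1,"travel":[0.04,0.05,0],"turn":0},{"claw":-1,"travel":[0.08,0.09,0],"turn":0},{"claw":-1,"travel":[0.085,0.09,0],"turn":0},{"claw":-1,"travel":[0.085,0.09,0],"turn":0},{"claw":-1,"travel":[0.085,0.09,0],"turn":0}]' | egrep 'pos|contact'
python3 -c "
from h import *
c=cam('wrist');shot('scene','s3');shot('wrist','w4')
cv2.imwrite('pics/m3.png',cv2.resize(np.hstack([cv2.imread('pics/s3.png'),cv2.imread('pics/w4.png')]),(800,300)))"
```

```text
position: [0.4359, -0.0103, 0.2908]
contact_force: [0.5, -0.2, -3.5]
position: [0.5159, 0.0902, 0.2905]
contact_force: [0.3, 0.2, -2.8]
position: [0.5899, 0.1828, 0.2901]
contact_force: [-0.5, -0.2, -3.4]
position: [0.6315, 0.2341, 0.29]
contact_force: [0.1, -0.3, -3.4]
position: [0.6475, 0.2498, 0.2909]
contact_force: [0.6, -0.0, -3.6]
```

View pics/m3.png

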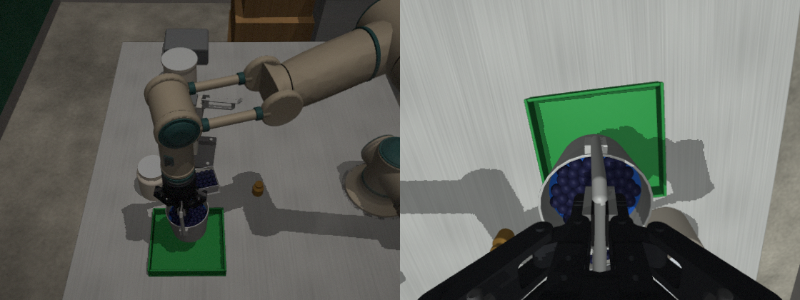

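```bash
python3 -m inch '[{"claw":-1,"travel":[0,0,-0.04],"turn":0},{"claw":-1,"travel":[0,0,-0.1],"turn":0},{"claw":-1,"travel":[0,0,-0.18],"turn":0},{"claw":-1,"travel":[0,0,-0.26],"turn":0},{"claw":-1,"travel":[0,0,-0.3],"turn":0}]' | egrep 'pos|contact'
python3 -m inch '[{"claw":-1,"travel":[0,0,-0.05],"turn":0},{"claw":-1,"travel":[0,0,-0.1],"turn":0},{"claw":-1,"travel":[0,0,-0.14],"turn":0},{"claw":-1,"travel":[0,0,-0.16],"turn":0},{"claw":-1,"travel":[0,0,-0.16],"turn":0}]' | egrep 'pos|contact'
for i in 1 2 3; do python3 -m inch '[{"claw":-1,"travel":[0,0,-0.005],"turn":0},{"claw":-1,"travel":[0,0,-0.01],"turn":0},{"claw":-1,"travel":[0,0,-0.01],"turn":0}]' | egrep 'pos|contact'; done
```

```text
position: [0.6464, 0.2498, 0.228]
contact_force: [0.1, 0.2, -4.0]
position: [0.6475, 0.2502, 0.1982]
contact_force: [-0.1, 0.2, -3.4]
position: [0.6479, 0.2503, 0.1973]
contact_force: [0.0, 0.7, -4.6]
position: [0.6477, 0.2502, 0.1948]
contact_force: [-0.9, 0.1, -2.8]
position: [0.6477, 0.2502, 0.1927]
contact_force: [0.1, -0.7, -3.5]
```

```bash
for i in 1 2 3 4 5; do python3 -m inch '[{"claw":-1,"travel":[0,0,-0.005],"turn":0},{"claw":-1,"travel":[0,0,-0.0075],"turn":0},{"claw":-1,"travel":[0,0,-0.0075],"turn":0}]' | egrep 'pos|contact'; done
```

```text
position: [0.6477, 0.2502, 0.1913]
contact_force: [-0.0, 0.2, -3.7]
position: [0.6477, 0.2502, 0.1898]
contact_force: [-0.6, -1.1, -3.9]
position: [0.6477, 0.2502, 0.1883]
contact_force: [-0.2, 0.1, -3.5]
position: [0.6477, 0.2502, 0.1868]
contact_force: [-0.7, 0.1, -4.1]
position: [0.6477, 0.2502, 0.1853]
contact_force: [0.3, -0.2, -4.1]
```

```bash
for i in 1 2 3 4; do python3 -m inch '[{"claw":-1,"travel":[0,0,-0.005],"turn":0},{"claw":-1,"travel":[0,0,-0.0075],"turn":0},{"claw":-1,"travel":[0,0,-0.0075],"turn":0}]' | egrep 'pos|contact'; done
```

```text
position: [0.6478, 0.2507, 0.1846]
contact_force: [-0.3, 1.4, -1.0]
position: [0.648, 0.2514, 0.1842]
contact_force: [-2.6, 3.0, 5.4]
position: [0.6481, 0.2522, 0.1839]
contact_force: [-2.7, 4.4, 9.2]
position: [0.6482, 0.2529, 0.1836]
contact_force: [-3.3, 4.5, 13.7]
```

Floor contact at z≈0.185. I'll ease the load off, open, and rise.

```bash
python3 -m inch '[{"claw":-1,"travel":[0,0,0.015],"turn":0},{"claw":-1,"travel":[0,0,0.025],"turn":0},{"claw":-1,"travel":[0,0,0.025],"turn":0},{"claw":-1,"travel":[0,0,0.025],"turn":0}]' | egrep 'pos|contact'
python3 -m inch '[{"claw":-0.8,"travel":[0,0,0],"turn":0},{"claw":-0.6,"travel":[0,0,0],"turn":0},{"claw":-0.4,"travel":[0,0,0],"turn":0},{"claw":-0.2,"travel":[0,0,0],"turn":0},{"claw":0,"travel":[0,0,0],"turn":0}]' | egrep 'pos|contact|width'
python3 -m inch '[{"claw":0,"travel":[0,0,0],"turn":0},{"claw":0,"travel":[0,0,0.05],"turn":0},{"claw":0,"travel":[0,0,0.15],"turn":0},{"claw":0,"travel":[0,0,0.35],"turn":0},{"claw":0,"travel":[0,0,0.5],"turn":0}]' | egrep 'pos|contact|width'
python3 -m inch '[{"claw":0,"travel":[-0.25,0,0.25],"turn":0},{"claw":0,"travel":[-0.5,0,0.25],"turn":0},{"claw":0,"travel":[-0.75,0,0.25],"turn":0},{"claw":0,"travel":[-1,0,0.25],"turn":0},{"claw":0,"travel":[-1,0,0.25],"turn":0}]'
python3 -c "
from h import *
shot('scene','s4');shot('top','t4')
cv2.imwrite('pics/m4.png',cv2.resize(np.hstack([cv2.imread('pics/s4.png'),cv2.imread('pics/t4.png')]),(800,300)))"
```

```text
position: [0.6482, 0.2506, 0.1847]
contact_force: [0.1, 3.3, 2.7]
position: [0.6478, 0.2498, 0.1841]
contact_force: [-0.7, -0.4, 0.4]
width: 0.0429
position: [0.6481, 0.2503, 0.2872]
contact_force: [0.0, 0.0, -0.2]
width: 0.0428
clock: 35.8
position: [0.4429, 0.2499, 0.3363]
ee_rot: [-0.0, 0.742, 0.67, 0.0]
contact_force: [0.5, 0.5, 0.4]
width: 0.0427
gripper_force: 0.0
```

View pics/m4.png

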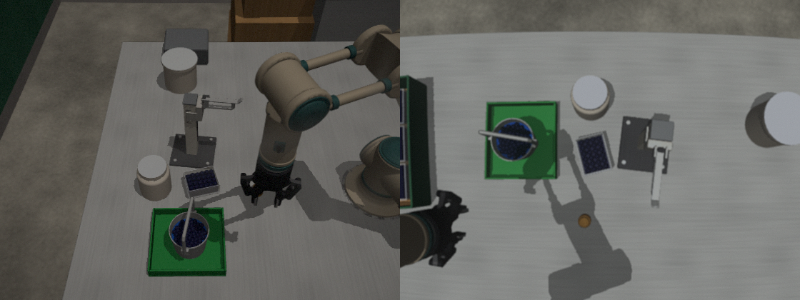

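The pail stands upright near the tray's centre, the keeper is shut, and the bystanders are where they were. Handing in.

```bash
python3 -c "
from rig import ticket
print(ticket.sign_off())"
```

```text
the job is handed in; nothing more can be done
None
```

I took the pail off the hook with its bail opening the keeper, stood it upright near the tray's centre and handed the job in at about 36 s; the last pictures show the keeper shut and the other things in place, but sign-off returned no verdict.

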